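Clear the model holder and hold its spring jaw open at the index

TASK

A small plaster cast has been left on the bed of the spring-jaw model holder, in the way of its sliding jaw. Pick it up and set it down gently, upright, in the free part of the white cast tray, leaving everything else on the bench where it is. Then pull the sliding jaw open by its handle until the jaw's pointer is level with the index block beside the bed, and keep it there: the program finishes with the gripper still holding the jaw open against its spring.

Things in the scene. Friction and masses are not known exactly. Their poses are not given: they have to be found in the camera images.
- holder: Model holder fixed to the bench: flat aluminium bed 300 (x) x 110 (y) x 14 mm high. Origin: centre of its underside; -x points roughly to the robot (yaw within 0.35 rad), left or right of it. On the bed a fixed dark jaw at x +33 to +57 mm (90 wide, top 59 above bench), behind it a grey spring housing to x +130 (top 44). The sliding jaw closes against the fixed one; it opens along holder -x.
- jaw (a joint): Travel of the sliding jaw, m: 0 closed (start), 0.100 its stop, growing along holder -x. A spring pulls it shut: 4.5 N closed plus 1.5 N per 10 mm (about 11 to 17 N at the index). Closed, its steel shoe covers the bed at holder x -30 to +20 mm, 96 wide, top 29 above the bench; its upright plate, x +16 to +28, tops at 60.
- handle (a point): Middle of the sliding jaw's U-shaped steel handle, on the axis of its level crossbar: 12 mm thick, along holder y, axis 90 mm above the bench (top 96), carried by a 12 mm post at each end (82 mm apart). 61 mm free under the crossbar. Jaw closed: at holder x -12 mm, y 0. Axes as the holder's.
- pointer (a point): Tip of the pointed steel pointer that sticks out sideways from the sliding jaw's shoe on the holder's +y side, just past the bed's edge, 24 mm above the bench; it moves with the jaw. Jaw closed: at holder x 0, y +64 mm. Axes as the holder's.
- index: Index block (the mark): small fixed upright steel block 10 (holder x) x 18 x 26 mm high, a fine dark line across the middle of its top, on the bench beside the bed (holder y +76 mm), 48 to 80 mm from the closed jaw's pointer towards holder -x. Origin: centre of its underside, under the line. Axes as the holder's. The pointer stops short of it sideways and passes freely.
- cast: Small plaster cast of one row of teeth, in the way: a block 56 (x) x 30 (y) x 24 mm high with five tooth bumps along its length on top, 30 mm high in all, about 90 g. Origin: centre of its flat underside; z up. At the start it stands upright on the near (-x) part of the holder's bed, 14 mm above the bench, its length within 0.5 rad of the holder's x.
- tray: White open cast tray, fixed, 130 (x) x 220 (y) mm outside, 28 mm high, walls and floor 4 mm. Origin: centre of its underside, on the bench. The arch cast stands in its +y half; its -y half (centre near y -52 mm) is free. It lies on the other side of the robot from the holder, turned up to 0.3 rad.
- arch: Bystander, leave it: horseshoe-shaped plaster cast of a whole arch, about 70 x 70 x 28 mm, loose, standing in the tray's +y half. Origin: centre of its underside.
- spatula: Bystander, leave it: plaster spatula with a wooden handle, 170 mm long, lying on the bench along x near y 0, ahead of the robot. Origin: its underside, about mid-length.
- jar: Bystander, leave it: small grey lidded jar, 44 mm diameter, 55 mm high, standing between holder and tray. Origin: centre of its underside.
- bowl: Bystander, leave it: dark rubber mixing bowl, 120 mm across, 75 mm high, at the left. Origin: centre of its underside.
- beaker: Bystander, leave it: clear measuring cup, 64 mm across, 85 mm high, at the right. Origin: centre of its underside.
- knife: Bystander, leave it: plaster pick with a dark wooden handle, 160 mm long, lying at the right. Origin: its underside, about mid-length.
- scoop: Bystander, leave it: flat steel impression tray with a stub handle, about 110 x 64 x 12 mm, lying at the left. Origin: its underside.

How it is judged:
By the outcome, as a careful person would: the job done as asked, in the order asked, and still so for the second after the job is handed in, while the arm keeps its last pose, push and grip.
It also fails if it takes over 58 s, if anything falls off the work surface, if the arm or the gripper's body presses on something with over 40 N, if the wrist force passes 120 N, or if a joint passes its speed limit or range.

ROBOT

A 6-joint arm with a two-finger parallel gripper is mounted at the origin on the work surface. World frame = base frame: x ahead of the robot, y to its left, z up, the work surface at z = 0. Lengths are in mm, angles in rad, forces in N, time in s.
With the tool pointing down it reaches from about 275 to 1000 mm from the base axis. Payload 8.4 kg.
Tool frame: the origin (TCP) lies on the centre line of the jaws, within the pads' length; the fingertips stand 17 mm ahead of it and the grasp point (between the pads) lies 2 mm behind it; z points along the fingers, y is the line along which they close (so a half turn about z gives the same grasp; the last joint's range is limited). The gripper opens to 85 mm and grips with 20 to 120 N. Pads are 22 mm wide; open, the fingers measure 114 mm over their backs; the gripper's body (76 mm by 85 mm) begins 54 mm behind the grasp point. The pads swing forward as they close: fully open they stand 13 mm farther back than shut.
Start: joints at [-0.002, 0.353, 1.633, -0, 1.155, -0.002], TCP at [625.002, -0, 248.281] pointing down, gripper open.
Joint ranges: [-2.63, 2.63], [-0.92, 2.1], [0.06, 2.66], [-1.3, 4.44], [0, 2.69], [-3.02, 3.02]. Speed limits (rad/s): [2.22, 2.22, 2.79, 3.14, 3.14, 3.14].

INTERFACE

Orientations are given as [roll, pitch, yaw] about the fixed x, y, z axes, in that order (R = Rz(yaw) Ry(pitch) Rx(roll)).
In Python, from rig import r, eyes gives the robot as it stands. The module is installed in compiled form; this text tells all that it offers.
- The arm moves only by the shell command python3 -m inch 'ROWS' [FORCE]. ROWS is JSON, a list of rows, each a list of 7 numbers: the shift along the tool's x, y, z in m, then the turn, a rotation vector about the tool's x, y, z in degrees, then the closure, from -1 (fully open) to 1 (shut). In form: [[x, y, z, rx, ry, rz, gripper], ...]. A call has 1 to 8 rows; each row shifts and turns the commanded pose from where the row before left it, along the tool's axes as they then stand; what a row does not reach is not made up. A row lasts 1/10 s, in which the tool goes at most 50 mm and 8.59 degrees, less where a joint would pass 70% of its speed; a pose out of reach is approached as far as the arm can. A call with a gripper value outside its range is refused whole. The fingers move at their own pace and stop on an object; FORCE is the grip in N (left out, the last holds). Time passes only in rows, so rows that do not move let the fingers close. It gives the time, the measured TCP pose, the force, the opening and the grip force at its end, in the units of the state.
- r.sense(): the state, without advancing time (a new reading comes with each control period).
- eyes.grab_frame(name): name is "scene" or "side" or "wrist"; returns a dict with "img" (480x640x3 uint8, blue, green, red), "fx", "fy", "cx", "cy" (pixels), "R" (3x3) and "t" (3): a world point X has camera coordinates R X + t; the wrist camera has in their place "hand_eye" (4x4, takes a point from camera to tool coordinates, whose origin is the TCP and whose axes are the flange's). Camera axes: x right, y down, z forward; pixel columns grow to the right and rows downward; lengths in mm; the calibration is good to about 2 mm. The wrist camera is an equidistant fisheye: a pixel r from the principal point sees the ray r / f radians off the axis. A picture is of the moment at which its call begins: read the wrist's pose just before it. There is no depth.
- r.sign_off(): hands the job in; it is judged then, once.
The state is a dict: "clock": time; "qpos": joint angles; "qvel": joint speeds; "joint_efforts": joint torques, N m; "eef_pos": TCP position; "tcp_rot": TCP orientation; "contact_force": force on the tool from outside, world axes, zero at the start; "wrist_torque": the same for the moment, N m; "opening": opening from 0.0 (shut) to 1.0 (fully open); "grasp_force": force on a finger pad.
Only numpy, scipy, OpenCV 4.12 (cv2) and the standard library are available. Lean on these libraries where they do the work, as an engineer would, in place of code of your own. Each camera call takes 0.05 s, during which the arm holds its last target. There are 200 camera calls.

## Working session

There is one attempt and no reset: what is moved stays moved. The work goes in short steps, Python scripts to look and compute and a shell command to move; the robot and the scene stay as the last step left them, time stands still between calls to the robot, and variables do not carry over. Pictures are saved under pics/ and viewed, at most 13 in all, crops included, and the job is handed in when it is done.

```bash
mkdir -p pics; cat > h.py <<'E'
import numpy as np, cv2
from rig import r, eyes
from scipy.spatial.transform import Rotation as Ro
def snap(n,f):
    s=r.sense(); g=eyes.grab_frame(n); cv2.imwrite('pics/'+f,g['img'])
    g['s']=s
    import pickle; pickle.dump(g,open('pics/'+f+'.pkl','wb')); return g
def load(f):
    import pickle; return pickle.load(open('pics/'+f+'.pkl','rb'))
def ray(g,u,v):
    if 'R' in g:
        d=np.array([(u-g['cx'])/g['fx'],(v-g['cy'])/g['fy'],1.]); R=np.array(g['R']); t=np.array(g['t'])
        return -R.T@t, R.T@d
    x,y=(u-g['cx'])/g['fx'],(v-g['cy'])/g['fy']; th=np.hypot(x,y)+1e-12
    d=np.array([x/th*np.sin(th),y/th*np.sin(th),np.cos(th)])
    H=np.array(g['hand_eye']); T=Ro.from_euler('xyz',g['s']['tcp_rot']).as_matrix()
    return T@H[:3,3]+np.array(g['s']['eef_pos']), T@H[:3,:3]@d
def onz(g,u,v,z):
    o,d=ray(g,u,v); return o+d*(z-o[2])/d[2]
def proj(g,X):
    c=np.array(g['R'])@np.array(X)+np.array(g['t']); return g['fx']*c[0]/c[2]+g['cx'],g['fy']*c[1]/c[2]+g['cy']
E
python3 - <<'E'
from h import *
a=snap('scene','a.png'); b=snap('side','b.png'); c=snap('wrist','c.png')
for g in (a,b):print(-np.array(g['R']).T@g['t'],g['fx'])
print(c['fx'],c['hand_eye'],r.sense())
E
```

```text
[ 959.18087685 -630.65840463  996.43110421] 434.14235504782124
[320.29919976 672.77072069 950.06801716] 489.6698336499376
371.64829954431775 [[ 6.41450612e-04 -9.44340094e-01 -3.28970174e-01  8.52675515e+01]
 [ 9.99999759e-01  6.93187252e-04 -3.99855621e-05 -4.27893138e-01]
 [ 2.65797900e-04 -3.28970069e-01  9.44340311e-01 -1.25671790e+02]
 [ 0.00000000e+00  0.00000000e+00  0.00000000e+00  1.00000000e+00]] {'clock': 0.15, 'qpos': array([-2.38812462e-03,  3.53537606e-01,  1.63395122e+00, -3.43368899e-06,
        1.15519133e+00, -2.41181177e-03]), 'qvel': array([ 0.00034643, -0.00070543, -0.00271348,  0.00265803,  0.00019147,
        0.00113312]), 'joint_efforts': array([-7.39769093e-04, -6.05638933e+01, -3.42338884e+01, -2.29960733e-05,
        6.16452831e-03, -4.00942213e-05]), 'eef_pos': array([6.24661345e+02, 7.20915110e-03, 2.47708972e+02]), 'tcp_rot': array([-3.14050514e+00,  5.17012433e-07,  1.57082140e+00]), 'contact_force': array([-0.11389372,  0.69158311, -0.23455201]), 'wrist_torque': array([ 0.01959851, -0.01225878,  0.02334293]), 'grasp_force': 0.0, 'opening': 0.9977513724225594}
```

View pics/a.png

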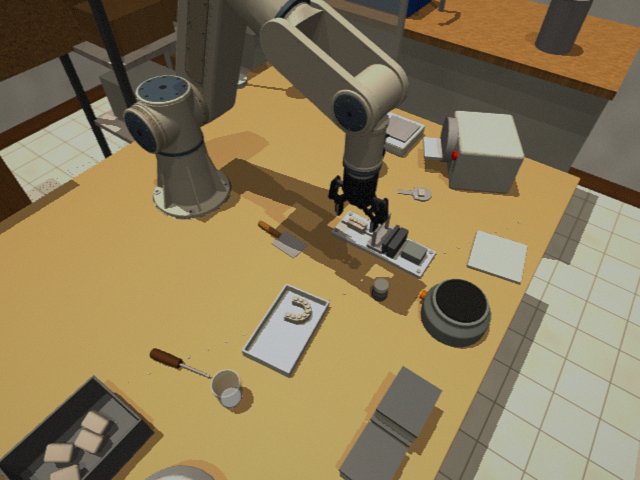

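View pics/b.png

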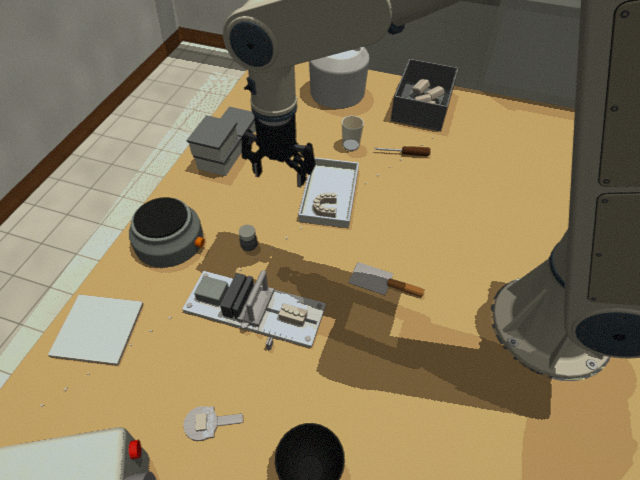

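View pics/c.png

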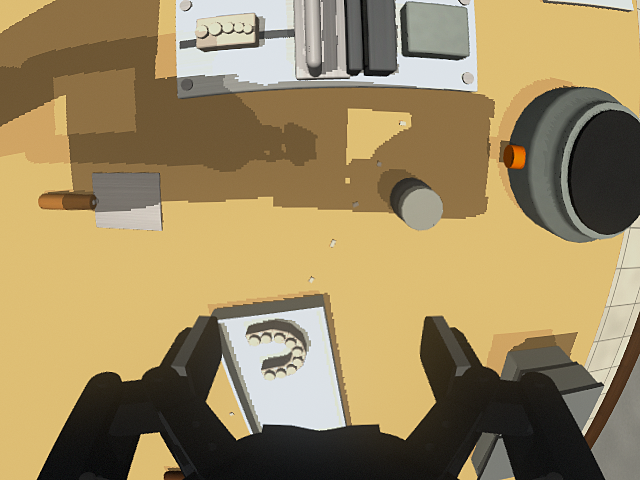

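The scene view shows the holder at (385,240), the tray at (287,330) and the jar at (380,288). The side view shows the bed with corners near (202,274), (323,300), (310,343) and (184,308), with the cast at (293,314). The wrist view shows the cast at (226,30) and the tray below it. I'll move the camera over the holder (about +130 mm in y) for a close look.

```bash
python3 -m inch '[[0.04,0,0,0,0,0,-1],[0.04,0,0,0,0,0,-1],[0.04,0,0,0,0,0,-1],[0,0,0,0,0,0,-1],[0,0,0,0,0,0,-1]]'; python3 - <<'E'
from h import *
g=snap('wrist','d.png'); a=snap('side','e.png')
for p in [(202,274),(323,300),(310,343),(184,308)]: print(onz(a,*p,14).round())
i=cv2.resize(a['img'][260:360,170:340],None,fx=4.7,fy=4.7,interpolation=cv2.INTER_CUBIC); cv2.imwrite('pics/ecrop.png',i)
E
```

```text
clock: 0.65
eef_pos: [624.7, 120.7, 247.9]
tcp_rot: [-3.141, 0.0, 1.573]
contact_force: [0.5, 0.3, -0.7]
opening: 1.002
grasp_force: 0.0
[777. 134.  14.]
[489. 110.  14.]
[482. 220.  14.]
[773. 229.  14.]
```

View pics/d.png

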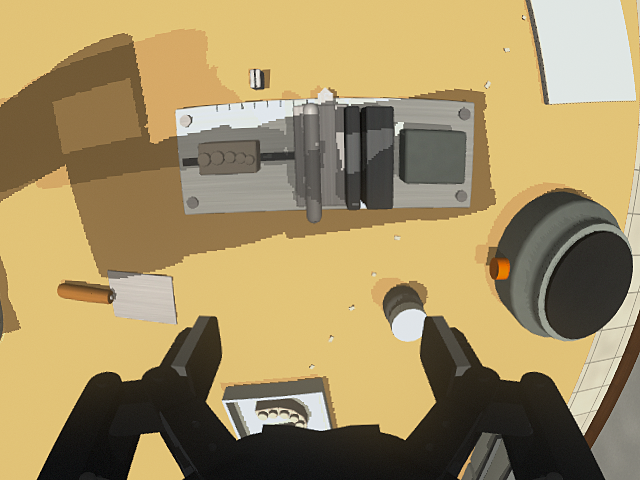

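View pics/ecrop.png

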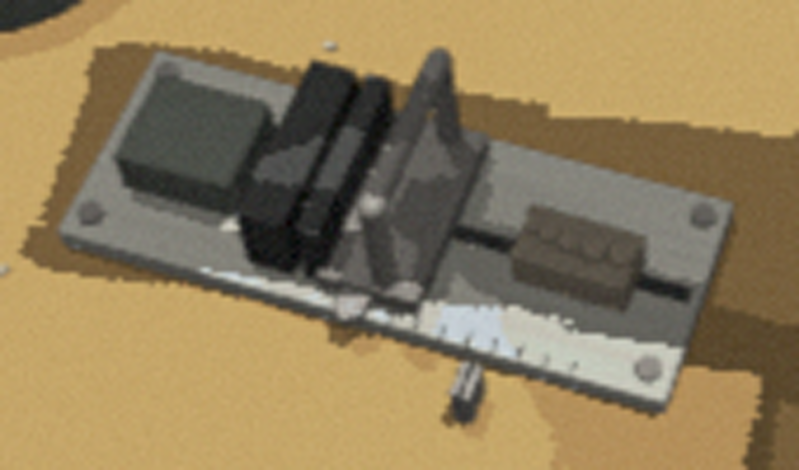

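In the wrist view: bed corners (176,107), (474,100), (472,206), (186,214); cast about (198-259, 140-175); index block (256,78); pointer tip (324,88); crossbar from (311,107) to (314,217). The side crop shows the index line at about crop (468,378) and the pointer at (350,308).

```bash
python3 - <<'E'
from h import *
g=load('d.png');a=load('e.png');c=load('c.png');f=lambda n,G,P,z:print(n,[onz(G,*p,z).round(1)[:2].tolist() for p in P])
f('bed w',g,[(176,107),(474,100),(472,206),(186,214)],14)
f('screws w',g,[(187,121),(464,114),(462,197),(193,203)],14)
cr=lambda P:[(170+u/4.7,260+v/4.7) for u,v in P]
f('bed s',a,cr([(730,205),(155,55),(62,235),(665,405)]),14)
f('screws s',a,cr([(703,215),(165,72),(91,212),(648,369)]),14)
f('cast w top38',g,[(198,143),(259,140),(259,172),(199,175)],38)
f('cast s top38',a,cr([(530,212),(645,240),(632,285),(515,247)]),38)
f('idx w',g,[(258,70),(256,88)],26); f('idx s',a,cr([(468,372),(470,382)]),26)
f('ptr w',g,[(324,87)],24); f('ptr s',a,cr([(350,315)]),24)
f('bar w',g,[(311,110),(314,214)],90); f('bar s',a,cr([(437,58),(373,203)]),90)
# tray mask in scene
s=load('a.png');im=s['img'].astype(int)
m=((im.min(2)>150)&(im.max(2)-im.min(2)<40)).astype(np.uint8)*255
n,l,st,ce=cv2.connectedComponentsWithStats(m)
k=l[340,285]; pts=np.argwhere(l==k)[:,::-1]; print(st[k])
P=np.array([onz(s,u,v,4)[:2] for u,v in pts],np.float32); R=cv2.minAreaRect(P);print(R,cv2.boxPoints(R).round())
f('tray s outer top',load('b.png'),[(332,159),(358,162),(348,225),(300,219)],28)
f('tray sc outer top',s,[(281,285),(329,298),(291,374),(244,349)],28)
E
```

```text
bed w [[480.2, 225.6], [777.0, 234.5], [783.0, 124.5], [483.9, 114.6]]
screws w [[491.7, 210.4], [766.5, 219.1], [770.4, 133.7], [492.9, 126.1]]
bed s [[480.9, 117.6], [778.0, 127.5], [771.9, 234.4], [476.2, 225.6]]
screws s [[491.3, 126.9], [768.7, 135.2], [765.0, 218.8], [489.3, 211.3]]
cast w top38 [[510.6, 188.7], [568.6, 189.0], [567.8, 159.6], [509.9, 158.4]]
cast s top38 [[562.8, 165.2], [507.8, 162.1], [505.6, 186.0], [562.6, 184.7]]
idx w [[566.4, 254.8], [564.5, 237.7]]
idx s [[562.2, 244.4], [559.5, 248.7]]
ptr w [[627.0, 237.5]]
ptr s [[623.9, 234.3]]
bar w [[616.8, 214.0], [619.0, 133.0]]
bar s [[618.6, 131.6], [615.2, 212.0]]
[ 242  284   87   89 2938]
((570.3670654296875, -212.09695434570312), (132.7464141845703, 225.2085723876953), 9.19570541381836) [[ 487. -112.]
 [ 523. -334.]
 [ 654. -313.]
 [ 618.  -90.]]
tray s outer top [[607.0, -329.3], [534.7, -341.2], [495.7, -109.2], [615.4, -89.0]]
tray sc outer top [[492.2, -137.1], [620.9, -95.2], [668.5, -319.0], [537.6, -335.6]]
```

```bash
python3 -m inch '[[0.027,-0.044,0,0,0,0,-1],[0.026,-0.043,0,0,0,0,-1],[0,0,0,0,0,8.2,-1],[0,0,0,0,0,8.2,-1],[0,0,0,0,0,8.2,-1],[0,0,0,0,0,8.2,-1],[0,0,0,0,0,8.2,-1],[0,0,0,0,0,8.2,-1]]'; python3 -m inch '[[0,0,0.02,0,0,8.2,-0.5],[0,0,0.02,0,0,8.2,-0.5],[0,0,0.02,0,0,8.2,-0.5],[0,0,0.02,0,0,8.2,-0.5],[0,0,0.02,0,0,7.5,-0.5],[0,0,0,0,0,0,-0.5],[0,0,0,0,0,0,-0.5]]'
python3 - <<'E'
from h import *
g=snap('wrist','f.png');print(r.sense()['qpos'].round(2))
E
```

```text
clock: 1.55
eef_pos: [539.8, 170.6, 248.3]
tcp_rot: [3.141, 0.0, 0.705]
contact_force: [0.3, 0.1, -0.5]
opening: 1.0
grasp_force: 0.0
clock: 2.25
eef_pos: [539.8, 171.1, 148.5]
tcp_rot: [3.141, 0.0, 0.011]
contact_force: [0.0, 0.0, -0.2]
opening: 0.749
grasp_force: 0.0
[ 0.3   0.38  1.85 -0.    0.92  1.86]
```

View pics/f.png

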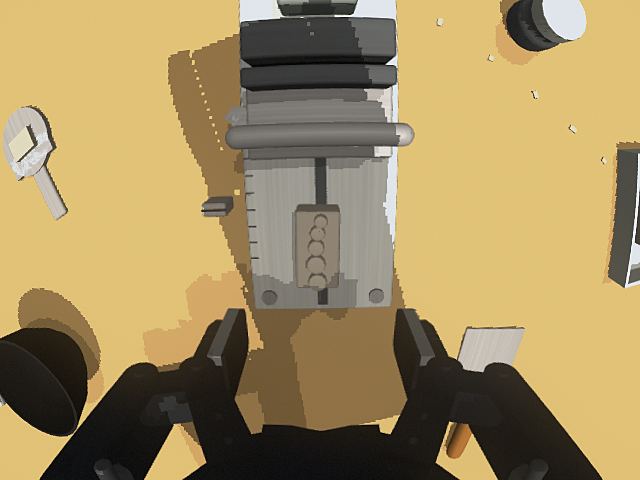

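The cast's top runs from (296,205) to (338,288). The index top line is at about (217,206), the pointer tip near (230,116), and the crossbar from (232,136) to (412,134).

```bash
python3 - <<'E'
from h import *
g=load('f.png');f=lambda n,P,z:print(n,[onz(g,*p,z).round(1)[:2].tolist() for p in P])
P=[(297,211),(339,211),(338,288),(294,286)]
f('cast',P,38); print(np.mean([onz(g,*p,38) for p in P],0))
f('bar',[(232,136),(408,134)],90); f('idx',[(203,206),(231,206)],26);f('ptr',[(229,116)],24);f('screws',[(269,297),(376,296)],14);print(g['s']['eef_pos'],g['s']['tcp_rot'])
E
```

```text
cast [[565.4, 187.1], [565.7, 159.6], [510.1, 158.7], [511.3, 189.7]]
[538.1094966  173.77499271  38.        ]
bar [[617.0, 216.4], [619.0, 128.9]]
idx [[566.1, 254.8], [565.9, 234.1]]
ptr [[628.3, 234.0]]
screws [[489.7, 211.4], [491.5, 127.0]]
[539.77209153 171.14741216 148.50275201] [3.14132852e+00 4.97596802e-04 1.13878431e-02]
```

```bash
python3 -m inch '[[-0.0015,-0.0026,0.03,0,0,0,-0.5],[0,0,0.03,0,0,0,-0.5],[0,0,0.027,0,0,0,-0.5],[0,0,0.015,0,0,0,-0.5],[0,0,0.01,0,0,0,-0.5],[0,0,0,0,0,0,-0.5],[0,0,0,0,0,0,-0.5]]'; python3 -m inch '[[0,0,0,0,0,0,0.6],[0,0,0,0,0,0,0.6],[0,0,0,0,0,0,0.6],[0,0,0,0,0,0,0.6],[0,0,0,0,0,0,0.6],[0,0,0,0,0,0,0.6],[0,0,0,0,0,0,0.6]]' 30
```

```text
clock: 3.0
eef_pos: [538.8, 174.8, 37.2]
tcp_rot: [-3.141, -0.001, 0.009]
contact_force: [0.6, -0.6, -0.6]
opening: 0.747
grasp_force: 0.0
clock: 3.7
eef_pos: [538.7, 174.8, 37.3]
tcp_rot: [-3.141, -0.001, 0.009]
contact_force: [-0.9, -1.1, 7.1]
opening: 0.346
grasp_force: 30.2
```

```bash
python3 -m inch '[[0,0,-0.005,0,0,0,0.6],[0,0,-0.015,0,0,0,0.6],[0,0,-0.03,0,0,0,0.6],[0,0,-0.04,0,0,0,0.6],[0,0,-0.04,0,0,0,0.6],[0,0,-0.02,0,0,0,0.6],[0,0,0,0,0,0,0.6]]'; python3 - <<'E'
from h import *
s=snap('scene','i.png')
E
```

```text
clock: 4.4
eef_pos: [540.0, 175.2, 190.8]
tcp_rot: [-3.14, -0.007, 0.009]
contact_force: [1.6, 0.4, -0.4]
opening: 0.346
grasp_force: 29.9
```

```bash
python3 -m inch '[[0,0.03,0,0,0,0,0.6],[0,0.045,0,0,0,0,0.6],[0,0.045,0,0,0,0,0.6],[0,0.045,0,0,0,0,0.6],[0,0.045,0,0,0,0,0.6],[0,0.045,0,0,0,0,0.6],[0,0.045,0,0,0,0,0.6],[0,0.045,0,0,0,0,0.6]]';python3 -m inch '[[0,0.04,0,0,0,0,0.6],[0,0.03,0,0,0,0,0.6],[0,0,0,0,0,0,0.6],[0,0,0,0,0,0,0.6]]'; python3 - <<'E'
from h import *
s=snap('wrist','j.png')
E
```

```text
clock: 5.25
eef_pos: [539.9, -171.9, 185.1]
tcp_rot: [-3.141, 0.002, 0.009]
contact_force: [0.8, 0.3, -0.5]
opening: 0.34
grasp_force: 29.9
clock: 5.65
eef_pos: [540.7, -240.4, 185.0]
tcp_rot: [-3.14, 0.002, 0.007]
contact_force: [-0.4, 0.8, -0.5]
opening: 0.34
grasp_force: 30.0
```

View pics/j.png

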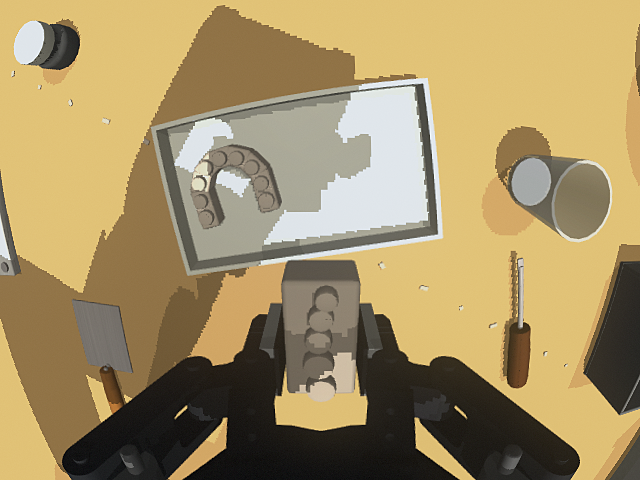

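The cast is held straight. The tray's rim corners are (151,129), (428,79), (442,237) and (190,274), and its right part (-y) is free.

```bash
python3 - <<'E'
from h import *
g=load('j.png')
C=np.array([onz(g,*p,28)[:2] for p in [(151,129),(428,79),(442,237),(190,274)]]);print(C.round(1))
c=C.mean(0); y=(C[0]+C[3]-C[1]-C[2]); L=np.linalg.norm(y)/2;y/=2*L
print(c,L,'yaw',np.arctan2(-y[0],y[1]),'target',c-52*y)
A=np.array([onz(g,*p,28)[:2] for p in [(215,227),(270,212),(280,190),(240,147)]]);print(((A-c)@y).round(1))
E
```

```text
[[ 623.9 -103.5]
 [ 660.7 -320.7]
 [ 534.3 -340.7]
 [ 499.  -127.2]]
[ 579.4539928  -223.02249454] 218.3485459123421 yaw 0.16600920820291756 target [ 588.04687573 -274.30760313]
[74.3 26.9 15.8 40.2]
```

```bash
python3 -m inch '[[0.025,0.017,0,0,0,0,0.6],[0.022,0.017,0,0,0,0,0.6],[0,0,0.03,0,0,-4.55,0.6],[0,0,0.04,0,0,-4.55,0.6],[0,0,0.04,0,0,0,0.6],[0,0,0.025,0,0,0,0.6],[0,0,0.01,0,0,0,0.6],[0,0,0,0,0,0,0.6]]'; python3 -m inch '[[0,0,0.004,0,0,0,0.6],[0,0,0,0,0,0,0.6],[0,0,0,0,0,0,0.6]]'
```

```text
clock: 6.5
eef_pos: [588.2, -272.5, 39.9]
tcp_rot: [-3.14, 0.002, 0.169]
contact_force: [0.1, -0.8, -1.0]
opening: 0.345
grasp_force: 30.0
clock: 6.8
eef_pos: [589.7, -274.2, 38.6]
tcp_rot: [3.141, -0.002, 0.168]
contact_force: [-0.4, 0.5, -1.4]
opening: 0.343
grasp_force: 30.0
```

```bash
python3 -m inch '[[0,0,0.004,0,0,0,0.6],[0,0,0.003,0,0,0,0.6],[0,0,0,0,0,0,0.6],[0,0,0,0,0,0,0.6]]'; python3 -m inch '[[0,0,0.002,0,0,0,0.6],[0,0,0,0,0,0,0.6],[0,0,0,0,0,0,0.6]]'; python3 -m inch '[[0,0,0.001,0,0,0,0.6],[0,0,0,0,0,0,0.6],[0,0,0,0,0,0,0.6]]'
```

```text
clock: 7.2
eef_pos: [588.9, -274.0, 30.1]
tcp_rot: [-3.141, 0.0, 0.167]
contact_force: [0.0, 0.1, -0.7]
opening: 0.345
grasp_force: 30.0
clock: 7.5
eef_pos: [588.9, -273.9, 28.2]
tcp_rot: [-3.141, 0.0, 0.167]
contact_force: [-0.2, 0.6, -0.6]
opening: 0.344
grasp_force: 30.0
clock: 7.8
eef_pos: [589.1, -274.0, 27.3]
tcp_rot: [3.141, -0.0, 0.168]
contact_force: [0.5, -0.6, -0.5]
opening: 0.347
grasp_force: 30.1
```

```bash
python3 -m inch '[[0,0,0.001,0,0,0,0.6],[0,0,0,0,0,0,0.6],[0,0,0,0,0,0,0.6]]'; python3 -m inch '[[0,0,0.001,0,0,0,0.6],[0,0,0,0,0,0,0.6],[0,0,0,0,0,0,0.6]]'
```

```text
clock: 8.1
eef_pos: [589.1, -274.0, 27.3]
tcp_rot: [3.141, -0.0, 0.168]
contact_force: [-1.9, 1.3, 9.0]
opening: 0.342
grasp_force: 31.3
clock: 8.4
eef_pos: [589.1, -274.0, 27.3]
tcp_rot: [3.141, -0.0, 0.167]
contact_force: [-7.5, 2.2, 19.6]
opening: 0.347
grasp_force: 32.5
```

```bash
python3 -m inch '[[0,0,-0.0018,0,0,0,0.6],[0,0,0,0,0,0,0.6],[0,0,0,0,0,0,0.3],[0,0,0,0,0,0,0.2],[0,0,0,0,0,0,0],[0,0,0,0,0,0,-0.2],[0,0,0,0,0,0,-0.2]]'; python3 -m inch '[[0,0,-0.01,0,0,0,-0.2],[0,0,-0.02,0,0,0,-0.2],[0,0,-0.04,0,0,0,-0.2],[0,0,-0.04,0,0,0,-0.2],[0,0,-0.04,0,0,0,-0.2],[0,0,-0.03,0,0,0,-0.2],[0,0,0,0,0,0,-0.2]]'
python3 - <<'E'
from h import *
g=snap('wrist','k.png')
E
```

```text
clock: 9.1
eef_pos: [588.9, -273.9, 26.9]
tcp_rot: [-3.141, 0.0, 0.168]
contact_force: [-0.0, 0.2, 1.0]
opening: 0.604
grasp_force: 0.0
clock: 9.8
eef_pos: [591.4, -275.1, 213.1]
tcp_rot: [3.137, -0.007, 0.168]
contact_force: [1.1, -0.4, 0.1]
opening: 0.603
grasp_force: 0.0
```

View pics/k.png

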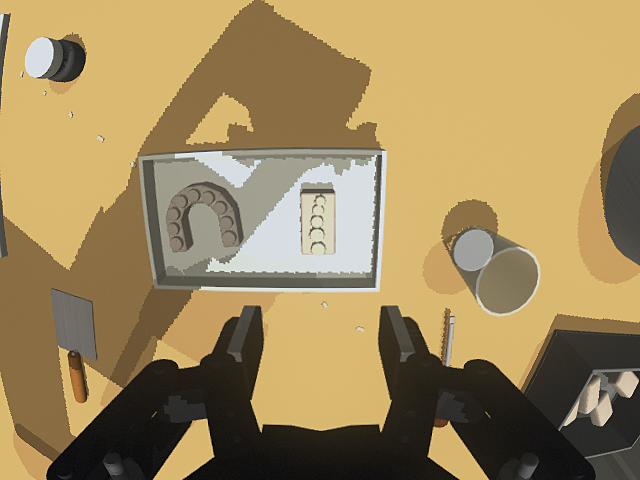

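The cast stands upright in the free half of the tray at (318,220), and the arch is untouched. Now to the handle.

```bash
python3 -m inch '[[0.010,-0.0437,0,0,0,0,-0.2],[0.010,-0.0437,0,0,0,0,-0.2],[0.010,-0.0437,0,0,0,0,-0.2],[0.010,-0.0437,0,0,0,0,-0.2],[0.010,-0.0437,0,0,0,0,-0.2],[0.010,-0.0437,0,0,0,0,-0.2],[0.010,-0.0437,0,0,0,0,-0.2],[0.010,-0.0437,0,0,0,0,-0.2]]';python3 -m inch '[[0.010,-0.0437,0,0,0,0,-0.2],[0.010,-0.0437,0,0,0,0,-0.2],[0,0,0,0,0,-8.2,-0.2],[0,0,0,0,0,-8.2,-0.2],[0,0,0,0,0,-8.2,-0.2],[0,0,0,0,0,-8.2,-0.2],[0,0,0,0,0,-8.2,-0.2],[0,0,0,0,0,-8.2,-0.2]]'; python3 -m inch '[[0,0,0,0,0,-8.2,-0.2],[0,0,0,0,0,-8.2,-0.2],[0,0,0,0,0,-8.2,-0.2],[0,0,0,0,0,-8.2,-0.2],[0,0,0,0,0,0,-0.2],[0,0,0,0,0,0,-0.2]]'
```

```text
clock: 10.65
eef_pos: [608.6, 85.8, 205.9]
tcp_rot: [-3.142, 0.002, 0.168]
contact_force: [1.0, -0.7, -1.0]
opening: 0.6
grasp_force: 0.0
clock: 11.45
eef_pos: [613.8, 173.4, 205.6]
tcp_rot: [-3.14, 0.002, 1.032]
contact_force: [-0.3, -0.5, -0.3]
opening: 0.603
grasp_force: 0.0
clock: 12.05
eef_pos: [614.2, 173.4, 206.2]
tcp_rot: [-3.14, 0.0, 1.594]
contact_force: [0.5, -0.7, 1.2]
opening: 0.604
grasp_force: 0.0
```

```bash
python3 -m inch '[[0,0.0038,0.02,0,0,-0.4,-0.2],[0,0,0.035,0,0,0,-0.2],[0,0,0.035,0,0,0,-0.2],[0,0,0.02,0,0,0,-0.2],[0,0,0.008,0,0,0,-0.2],[0,0,0,0,0,0,-0.2],[0,0,0,0,0,0,-0.2]]' 60; python3 -m inch '[[0,0,0,0,0,0,0.3],[0,0,0,0,0,0,0.6],[0,0,0,0,0,0,1],[0,0,0,0,0,0,1],[0,0,0,0,0,0,1],[0,0,0,0,0,0,1],[0,0,0,0,0,0,1]]' 60
```

```text
clock: 12.75
eef_pos: [619.1, 173.9, 90.0]
tcp_rot: [3.14, -0.0, 1.605]
contact_force: [0.0, 0.3, 0.3]
opening: 0.597
grasp_force: 0.0
clock: 13.45
eef_pos: [618.1, 173.8, 90.2]
tcp_rot: [-3.141, -0.0, 1.605]
contact_force: [-4.4, -0.8, 7.6]
opening: 0.117
grasp_force: 58.5
```

```bash
python3 -m inch '[[0,-0.004,0,0,0,0,1],[0,-0.008,0,0,0,0,1],[0,-0.009,0,0,0,0,1],[0,-0.009,0,0,0,0,1],[0,-0.009,0,0,0,0,1],[0,-0.009,0,0,0,0,1],[0,-0.006,0,0,0,0,1],[0,-0.004,0,0,0,0,1]]'; python3 -m inch '[[0,0,0,0,0,0,1],[0,0,0,0,0,0,1],[0,0,0,0,0,0,1]]'
python3 - <<'E'
from h import *
a=snap('wrist','l.png');b=snap('side','m.png');c=snap('scene','n.png')
def crop(g,X,w,h,k):
    u,v=map(int,X); return cv2.resize(g['img'][v-h:v+h,u-w:u+w],(800,300),interpolation=cv2.INTER_CUBIC)
p=proj(b,[563,242,25]);print(p)
cv2.imwrite('pics/mc.png',np.vstack([crop(a,(270,80),80,30,0),crop(b,p,40,15,0)])); print(c['s']['eef_pos'])
E
```

```text
clock: 14.25
eef_pos: [564.1, 172.3, 90.3]
tcp_rot: [3.133, -0.001, 1.606]
contact_force: [14.0, -0.0, -7.8]
opening: 0.117
grasp_force: 58.4
clock: 14.55
eef_pos: [564.3, 172.2, 90.3]
tcp_rot: [3.134, -0.001, 1.606]
contact_force: [11.6, -0.7, -3.9]
opening: 0.118
grasp_force: 58.5
(np.float64(269.6812340682755), np.float64(338.2692499750634))
[564.30727042 172.26680338  90.30840254]
```

View pics/mc.png

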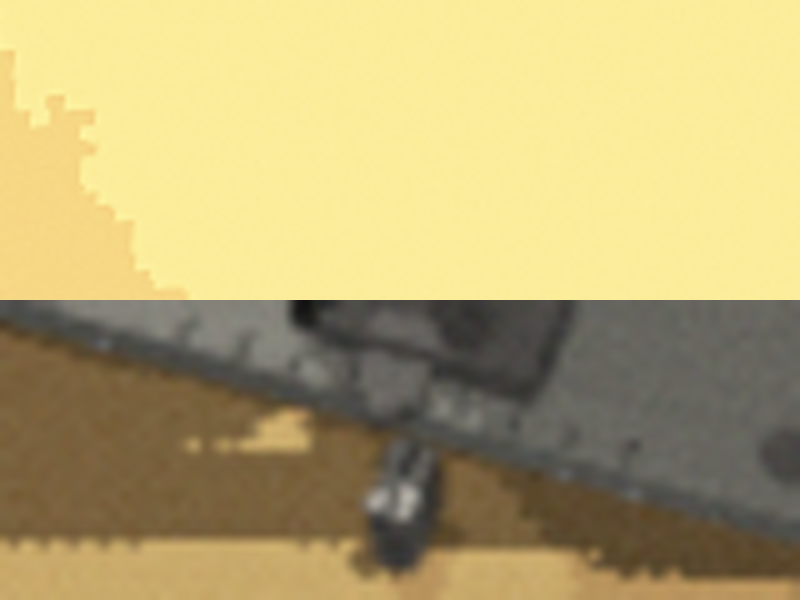

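The side crop shows the pointer at about (395,415), still a few mm right (+x side) of the index. My wrist crop missed the index, so I'll aim it by projection.

```bash
cat >> h.py <<'E'
def wproj(g,X):
    H=np.array(g['hand_eye']);T=Ro.from_euler('xyz',g['s']['tcp_rot']).as_matrix()
    p=T.T@(np.array(X)-g['s']['eef_pos']); c=H[:3,:3].T@(p-H[:3,3]); th=np.arctan2(np.hypot(c[0],c[1]),c[2]); s=th/np.hypot(c[0],c[1])
    return g['fx']*s*c[0]+g['cx'],g['fy']*s*c[1]+g['cy']
E
python3 - <<'E'
from h import *
a=load('l.png');p=wproj(a,[565,240,25]);print(p);u,v=map(int,p)
u0,v0=max(u-60,0),max(v-45,0);print(u0,v0)
cv2.imwrite('pics/lc.png',cv2.resize(a['img'][v0:v0+90,u0:u0+120],(800,600),interpolation=cv2.INTER_CUBIC))
E
```

```text
(np.float64(326.41773669798334), np.float64(154.90180631074907))
266 109
```

View pics/lc.png

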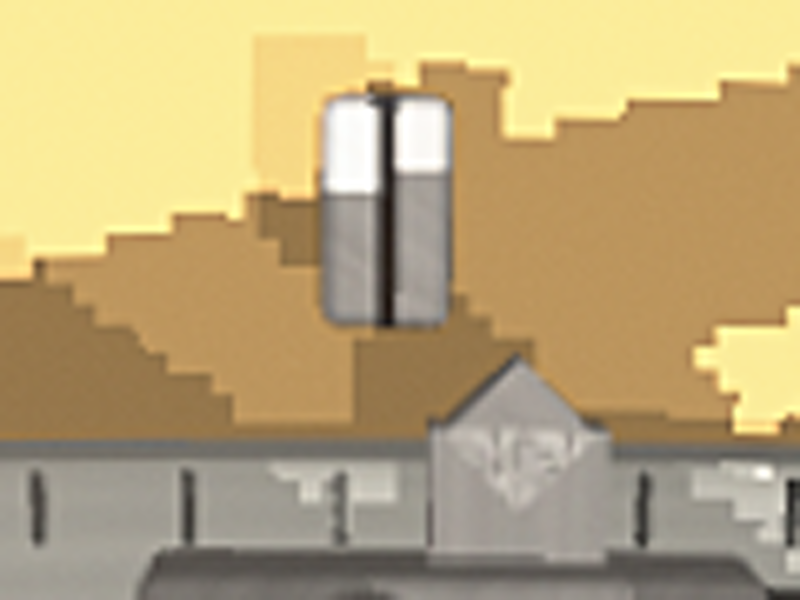

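Very clear: the index line is at crop x≈386 and the pointer tip at (518,357).

```bash
python3 - <<'E'
from h import *
a=load('l.png');q=lambda x,y,z:onz(a,266+(x+.5)*.15-.5,109+(y+.5)*.15-.5,z)
t,b,p=q(383,98,26),q(387,323,26),q(518,357,24)
h=np.array([np.cos(.03),np.sin(.03),0]);print(t,b,p,(p-(t+b)/2)@h)
E
```

```text
[562.65817936 256.23836309  26.        ] [563.59404403 238.94345765  26.        ] [573.8749097  236.49236508  24.        ] 10.41105498605416
```

```bash
python3 -m inch '[[0,-0.004,0,0,0,0,1],[0,-0.004,0,0,0,0,1],[0,-0.0022,0,0,0,0,1],[0,0,0,0,0,0,1],[0,0,0,0,0,0,1],[0,0,0,0,0,0,1]]'; python3 - <<'E'
from h import *
a=snap('wrist','o.png');p=wproj(a,[563,240,25]);print(p);u,v=map(int,p)
u0,v0=max(u-60,0),max(v-45,0);print(u0,v0)
cv2.imwrite('pics/oc.png',cv2.resize(a['img'][v0:v0+90,u0:u0+120],(800,600),interpolation=cv2.INTER_CUBIC))
E
```

```text
clock: 15.3
eef_pos: [554.5, 172.0, 90.3]
tcp_rot: [3.133, -0.002, 1.606]
contact_force: [14.4, -0.1, -6.5]
opening: 0.117
grasp_force: 58.8
(np.float64(341.4688407416025), np.float64(154.99583589042538))
281 109
```

View pics/oc.png

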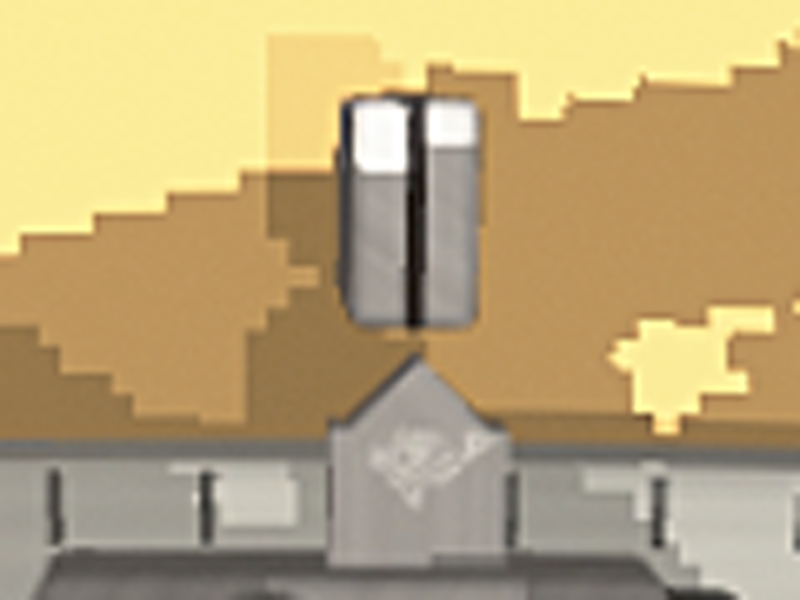

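The pointer tip (418,355) is level with the index line (about 415), within about 0.3 mm. The jaw is held at rest, so I'm handing in.

```bash
python3 -c "
from h import *
s=r.sense();print(s['clock'],s['eef_pos'],s['opening'],s['grasp_force']);print(r.sign_off())"
```

```text
15.35 [554.49524448 171.99240733  90.28079364] 0.11170482460755003 58.78097176551819
the job is handed in; nothing more can be done
None
```

The job was handed in at 15.35 s: the cast stands upright in the free half of the tray, and the gripper is holding the jaw open with its pointer within about 0.3 mm of the index line.

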